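Seal the storage canister that was left open

ROBOT

A 6-joint arm with a two-finger parallel gripper is mounted at the origin on a cart in front of the work surface, level with it; the furniture and walls round the work are solid. World frame = base frame: x ahead of the robot, y to its left, z up, the work surface at z = 0. Lengths are in m, angles in rad, forces in N, time in s.
With the tool pointing down it reaches from about 0.3 to 0.875 m from the base axis. Payload 4.2 kg.
Tool frame: the origin (TCP) lies on the centre line of the jaws, within the pads' length; the fingertips stand ahead of it and the grasp point (between the pads) lies 3 mm ahead of it (robot.tips_ahead is the z of the fingertips in the tool frame, in m); z points along the fingers, y is the line along which they close (so a half turn about z gives the same grasp; the last joint's range is limited). The gripper opens to 85 mm and grips with 20 to 120 N. Pads are 22 mm wide; open, the fingers measure 114 mm over their backs; the gripper's body (76 mm by 85 mm) begins 54 mm behind the grasp point. The pads swing forward as they close: fully open they stand 13 mm farther back than shut.
Start: joints at [-1.248, 0.32, 1.565, -0, 1.257, -0.02], TCP at [0.193, -0.542, 0.228] pointing down, gripper open.
Joint ranges: [-3.11, 3.11], [-0.84, 2.01], [0.21, 2.61], [-1.34, 4.49], [0.05, 2.63], [-2.56, 2.56]. Speed limits (rad/s): [2.57, 2.57, 3.14, 3.14, 3.14, 3.14].

INTERFACE

Orientations are given as [roll, pitch, yaw] about the fixed x, y, z axes, in that order (R = Rz(yaw) Ry(pitch) Rx(roll)).
In Python, from rig import sense, grab_frame, robot gives the robot as it stands.
- The arm moves only by the shell command python3 -m jog 'ROWS'. ROWS is JSON, a list of rows, each a list of 3 entries, a list of its own where there are three numbers: the shift along the tool's x, y, z as a fraction of full scale, then the turn, a rotation vector about the tool's x, y, z as a fraction of full scale, then the opening, from 0 (shut) to 1 (fully open). A call has 1 to 10 rows; each row shifts and turns the commanded pose from where the row before left it, along the tool's axes as they then stand; what a row does not reach is not made up. Full scale, the value 1, is 40 mm for a shift and 0.08 rad for a turn. A row lasts 1/12 s, in which the tool goes at most 41.7 mm and 7.16 degrees, less where a joint would pass 70% of its speed; a pose out of reach is approached as far as the arm can. A call with a number of a shift or a turn outside -1 to 1 is refused whole. A call with a gripper value outside its range is refused whole. The fingers move at their own pace and stop on an object; the grip force is fixed at half the most. Time passes only in rows, so rows that do not move let the fingers close. It gives the time, the measured TCP pose, the force, the opening and the grip force at its end, in the units of the state.
- sense(): the state, without advancing time (a new reading comes with each control period).
- grab_frame(name): name is "scene" or "side" or "wrist"; returns a dict with "img" (400x640x3 uint8, red, green, blue), "range_z" (400x640 float32, m along the optical axis (not along the pixel's ray), 0 where there is no reading), "fx", "fy", "cx", "cy" (pixels), "rvec" (rotation vector, rad) and "tvec" (3), from world to camera coordinates, as OpenCV has them; the wrist camera has in their place "tool_from_camera" (4x4, takes a point from camera to tool coordinates, whose origin is the TCP and whose axes are the flange's). Camera axes: x right, y down, z forward; pixel columns grow to the right and rows downward; lengths in m; the calibration is good to about 2 mm. A picture is of the moment at which its call begins: read the wrist's pose just before it.
- robot.job_done(): hands the job in; it is judged then, once.
The state is a dict: "t": time; "joint_positions": joint angles; "joint_velocities": joint speeds; "joint_efforts": joint torques, N m; "eef_pos": TCP position; "tcp_rot": TCP orientation; "contact_force": force on the tool from outside, world axes, zero at the start; "torque": the same for the moment, N m; "opening": opening from 0.0 (shut) to 1.0 (fully open); "finger_force": force on a finger pad.
Only numpy, scipy, OpenCV 4.12 (cv2) and the standard library are available. Lean on these libraries where they do the work, as an engineer would, in place of code of your own. Each camera call takes 0.05 s, during which the arm holds its last target. There are 200 camera calls.

TASK

One of the four steel push-top canisters was left unsealed: its lid sits up off the rim and the round button in the lid stands up. With the fingertips only, first push that lid gently down onto its rim by its flat margin while the button stays up (a lid whose seal is already spread cannot seat), then push the button gently all the way in and withdraw; do not lift or shove the canister. Do not touch the three sealed canisters, whose buttons would pop up again, and leave the things around them where they are.

Things in the scene. Friction and masses are not known exactly. Their poses are not given: they have to be found in the camera images.
- canister_1: the unsealed canister: square steel box 88 x 88 mm, 105 mm high to its rim, flat white lid (92 x 92 x 16 mm), round white button 36 mm across in the lid's middle, so a flat margin of 28 mm at mid-side (45 mm at the corners) surrounds the button. Loose, 0.36 to 0.71 kg. Origin: centre of its underside, on the worktop; z up, x and y square to the sides
- canister_1_lid (a joint): how far the lid has been pushed down, in m: 0 to 0.002 at the start (lid top 127 to 129 mm above the worktop), 0.008 when it is fully seated on the rim (lid top at 121 mm). It slides straight down wherever its margin is pressed, takes about 6 N, stops hard and stays where it is left
- canister_1_button (a joint): how far the button has been pushed into the lid, in m: 0 to 0.002 at the start (top 11.5 to 13.5 mm above the lid's top), 0.012 when fully in (top 1.5 mm above the lid's top). It takes about 3 N, so it gives way before the lid does; it stops hard and stays where it is left
- lid_top (a point): centre of the lid's top face, inside the button's well; moves with the lid; axes as the canister's
- button_top (a point): centre of the button's top face; moves with the button; axes as the canister's
- canister_2: one of three sealed canisters, same make and size as canister_1, but its lid is seated (lid top 121 mm above the worktop) and its button pushed in (top at 122.5 mm); loose, 0.36 to 0.71 kg. Not to be touched. Origin: centre of the underside; z up, x and y square to the sides
- canister_3: one of three sealed canisters, same make and size as canister_1, but its lid is seated (lid top 121 mm above the worktop) and its button pushed in (top at 122.5 mm); loose, 0.36 to 0.71 kg. Not to be touched. Origin: centre of the underside; z up, x and y square to the sides
- canister_4: one of three sealed canisters, same make and size as canister_1, but its lid is seated (lid top 121 mm above the worktop) and its button pushed in (top at 122.5 mm); loose, 0.36 to 0.71 kg. Not to be touched. Origin: centre of the underside; z up, x and y square to the sides
- mug_1: small cream mug, 59 x 83 x 55 mm, loose, a bystander on the left; origin at the centre of its underside
- spice_jar_4: glass spice jar with a dark lid, 41 mm across, 105 mm high, loose, a bystander behind the canisters; origin at the centre of its underside
Not all that is in view belongs to the job. What is shaped like the canister_1 but purple is not meant.

How it is judged:
By the outcome, as a careful person would: the job done as asked, in the order asked, and still so for the second after the job is handed in, with the robot touching nothing.
It also fails if it takes over 40 s, if anything falls off the work surface, if the arm or the gripper's body presses on something with over 40 N, if the wrist force passes 120 N, or if a joint passes its speed limit or range.

## Working session

There is one attempt and no reset: what is moved stays moved. The work goes in short steps, Python scripts to look and compute and a shell command to move; the robot and the scene stay as the last step left them, time stands still between calls to the robot, and variables do not carry over. Pictures are saved under pics/ and viewed, at most 10 in all, crops included, and the job is handed in when it is done.

```bash
mkdir -p pics; cat > h.py <<'E'
import numpy as np, cv2
from rig import sense, grab_frame, robot
def cloud(f):
    z=f["range_z"]; v,u=np.mgrid[:400,:640]
    P=np.stack([(u-f["cx"])*z/f["fx"],(v-f["cy"])*z/f["fy"],z],-1)
    if "rvec" in f:
        R=cv2.Rodrigues(np.array(f["rvec"],float))[0]; W=(P-np.array(f["tvec"]).ravel())@R
    else: W=None
    return P,W
E
python3 - <<'E'
from h import *
for n in ("scene","side"):
    f=grab_frame(n); cv2.imwrite(f"pics/{n}.png",f["img"][:,:,::-1]); P,W=cloud(f); np.savez(n+".npz",W=W,img=f["img"],z=f["range_z"])
s=sense(); print({k:np.round(v,3) for k,v in s.items()}, robot.tips_ahead)
E
```

```text
{'t': np.float64(0.1), 'joint_positions': array([-1.248,  0.32 ,  1.566,  0.   ,  1.257, -0.02 ]), 'joint_velocities': array([-0.001, -0.002, -0.003,  0.   ,  0.001, -0.001]), 'joint_efforts': array([ 2.000e-03, -4.164e+01, -2.347e+01,  0.000e+00,  5.000e-03,
       -0.000e+00]), 'eef_pos': array([ 0.193, -0.541,  0.227]), 'tcp_rot': array([-3.14 , -0.   ,  0.343]), 'contact_force': array([-0.472, -0.126, -0.037]), 'torque': array([ 0.011,  0.06 , -0.02 ]), 'finger_force': np.float64(0.0), 'opening': np.float64(0.999)} 0.022
```

View pics/scene.png

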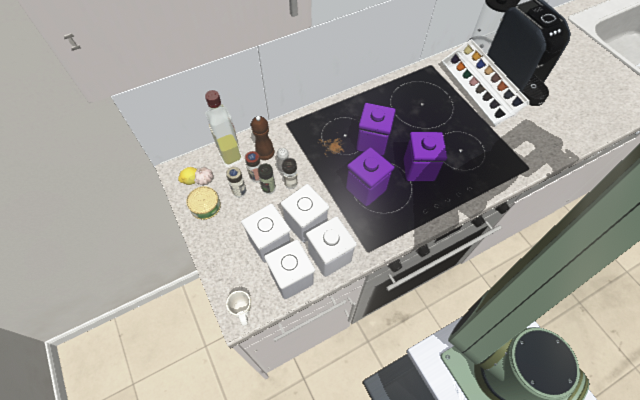

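View pics/side.png

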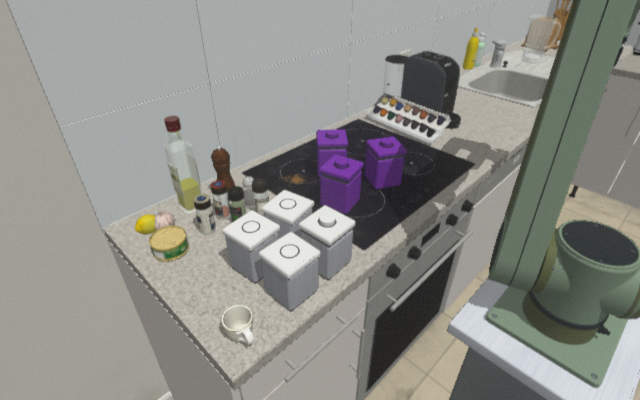

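The unsealed canister, with its raised button, is the near-right one: scene pixel (331,240), side pixel (327,222). Next I'll measure all four lids.

```bash
python3 - <<'E'
from h import *
for n,seeds in (("scene",[(331,240),(265,228),(305,207),(290,266)]),("side",[(327,222),(252,230),(288,205),(290,252)])):
    d=np.load(n+".npz"); W=d["W"]; z=d["z"]
    m=((W[...,2]>.112)&(W[...,2]<.155)&(z>0))
    for (u,v) in seeds:
        c=np.zeros((400,640),bool); c[v-35:v+36,u-35:u+36]=True
        p0=W[v,u]
        q=W[m&c]; q=q[np.linalg.norm(q[:,:2]-p0[:2],axis=1)<.068]
        # connected to seed: robust rect on lid plane
        zt=np.median(q[:,2])
        r=cv2.minAreaRect((q[np.abs(q[:,2]-zt)<.006][:,:2]*1000).astype(np.float32))
        hi=q[q[:,2]>zt+.007]
        print(n,(u,v),"seed",p0.round(3),"zt",zt.round(4),"rect",np.round(r[0],1),np.round(r[1],1),round(r[2],1),"hi",len(hi),hi.mean(0).round(4) if len(hi) else "", hi[:,2].max().round(4) if len(hi) else "")
E
```

```text
scene (331, 240) seed [0.434 0.217 0.134] zt 0.123 rect [442.6 212. ] [90.7 92.5] 3.5 hi 165 [0.4426 0.2128 0.1346] 0.1395
scene (265, 228) seed [0.543 0.341 0.121] zt 0.1162 rect [537.7 334.4] [124.1  91.7] 6.6 hi 0  
scene (305, 207) seed [0.551 0.227 0.116] zt 0.1162 rect [542.7 233.7] [121.5 115.9] 12.8 hi 6 [0.4852 0.2216 0.1242] 0.1254
scene (290, 266) seed [0.427 0.33  0.118] zt 0.1161 rect [437.5 327.5] [92.3 91.7] 1.4 hi 0  
side (327, 222) seed [0.433 0.221 0.133] zt 0.1217 rect [441.1 227.4] [ 92.2 124.6] 4.4 hi 152 [0.4412 0.2127 0.1333] 0.136
side (252, 230) seed [0.541 0.341 0.118] zt 0.1151 rect [537.3 333.9] [126.6  91. ] 5.9 hi 0  
side (288, 205) seed [0.556 0.225 0.115] zt 0.115 rect [556.8 234.7] [ 90.9 116.2] 11.3 hi 0  
side (290, 252) seed [0.435 0.327 0.115] zt 0.1151 rect [436.3 327.3] [93.  91.2] 1.0 hi 0
```

```bash
python3 -m jog '[[[0,0,-0.3],[0,0,0.885],0],[[0,0,-0.3],[0,0,0.885],0],[[0,0,-0.3],[0,0,0.885],0],[[0,0,-0.3],[0,0,0.885],0],[[0.37,-0.9,0],[0,0,0],0],[[0.37,-0.9,0],[0,0,0],0],[[0.37,-0.9,0],[0,0,0],0],[[0.37,-0.9,0],[0,0,0],0],[[0.37,-0.9,0],[0,0,0],0],[[0.37,-0.9,0],[0,0,0],0]]'
python3 -m jog '[[[0.37,-0.9,0],[0,0,0],0],[[0.37,-0.9,0],[0,0,0],0],[[0.37,-0.9,0],[0,0,0],0],[[0.37,-0.9,0],[0,0,0],0],[[0.37,-0.9,0],[0,0,0],0],[[0.37,-0.9,0],[0,0,0],0],[[0.37,-0.9,0],[0,0,0],0],[[0.37,-0.9,0],[0,0,0],0],[[0,0,0],[0,0,0],0]]'
```

```text
t: 0.93
eef_pos: [0.269, -0.3187, 0.2758]
tcp_rot: [-3.141, 0.0, 0.059]
contact_force: [0.7, -1.0, 0.2]
opening: 0.003
finger_force: 0.0
t: 1.68
eef_pos: [0.3713, -0.0203, 0.276]
tcp_rot: [-3.138, -0.001, 0.068]
contact_force: [0.3, -0.4, -0.3]
opening: 0.002
finger_force: 0.0
```

```bash
python3 -m jog '[[[0.2,-0.9,0],[0,0,0],0],[[0.2,-0.9,0],[0,0,0],0],[[0.2,-0.9,0],[0,0,0],0],[[0.2,-0.9,0],[0,0,0],0],[[0.2,-0.9,0],[0,0,0],0],[[0,0,0],[0,0,0],0],[[0,0,0],[0,0,0],0],[[0,0,0],[0,0,0],0]]'
python3 - <<'E'
from h import *
s=sense(); f=grab_frame("wrist"); cv2.imwrite("pics/w1.png",f["img"][:,:,::-1])
from scipy.spatial.transform import Rotation as Ro
T=np.array(f["tool_from_camera"]); P,_=cloud(f); R=Ro.from_euler("xyz",s["tcp_rot"]).as_matrix()
W=(P@T[:3,:3].T+T[:3,3])@R.T+s["eef_pos"]
np.savez("w1.npz",W=W,img=f["img"],z=f["range_z"]); print(s["eef_pos"],s["tcp_rot"],T.round(3),W[200,320])
E
```

```text
t: 2.35
eef_pos: [0.399, 0.1553, 0.2757]
tcp_rot: [3.14, 0.001, 0.06]
contact_force: [-1.0, 0.0, 0.4]
opening: 0.003
finger_force: 0.0
[0.39895296 0.15528223 0.27573127] [3.14047511e+00 1.26734628e-03 5.99720660e-02] [[-0.    -0.961 -0.278  0.071]
 [ 1.    -0.001  0.001  0.001]
 [-0.001 -0.278  0.961 -0.147]
 [ 0.     0.     0.     1.   ]] [ 0.09063842  0.13473258 -0.80664627]
```

View pics/w1.png

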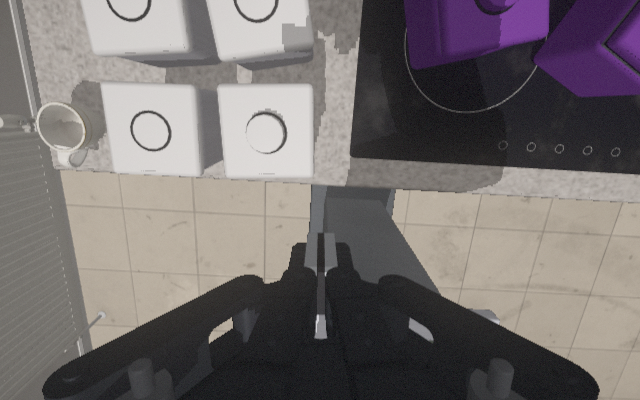

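The wrist view shows the raised button at (266,133) in a lid spanning about (218..314, 84..178). The sealed neighbours are at (152,130) and (257,5).

```bash
python3 - <<'E'
from h import *
d=np.load("w1.npz"); W=d["W"]; z=d["z"]
for b in ((215,78,318,182),(98,78,208,182),(208,0,312,60)):
    m=np.zeros((400,640),bool); m[b[1]:b[3],b[0]:b[2]]=1
    q=W[m&(z>0)&(W[...,2]>.108)]
    zt=np.median(q[:,2]); l=q[np.abs(q[:,2]-zt)<.004]
    r=cv2.minAreaRect((l[:,:2]*1000).astype(np.float32)); hi=q[q[:,2]>zt+.007]
    print("zt",zt.round(4),np.round(r[0],1),np.round(r[1],1),round(r[2],2))
    if len(hi): t=hi[hi[:,2]>np.percentile(hi[:,2],20)]; print(len(t),t.mean(0).round(4),np.median(t[:,2]), cv2.minEnclosingCircle((t[:,:2]*1000).astype(np.float32)))
    print(" corners",cv2.boxPoints(r).round(0).tolist())
E
```

```text
zt 0.1237 [443.4 209. ] [90.8 91.3] 3.39
911 [0.4435 0.209  0.1358] 0.13570491950281943 ((443.522216796875, 208.7880859375), 17.56443214416504)
 corners [[395.0, 252.0], [401.0, 161.0], [491.0, 166.0], [486.0, 257.0]]
zt 0.1167 [438.  324.1] [91.5 91.8] 1.06
 corners [[391.0, 369.0], [393.0, 277.0], [485.0, 279.0], [483.0, 371.0]]
zt 0.1167 [534.6 216.7] [48.5 93. ] 3.85
 corners [[507.0, 261.0], [513.0, 169.0], [562.0, 172.0], [556.0, 265.0]]
```

```bash
python3 -c "
from rig import robot; print(robot.tips_ahead)"
python3 -m jog '[[[0.38,-0.5,0],[0,0,0],0],[[0,0,0.7],[0,0,0],0],[[0,0,0.7],[0,0,0],0],[[0,0,0.7],[0,0,0],0],[[0,0,0],[0,0,0],0],[[0,0,0],[0,0,0],0],[[0,0,0],[0,0,0],0]]'
python3 - <<'E'
from h import *
f=grab_frame("wrist"); cv2.imwrite("pics/w2.png",f["img"][:,:,::-1])
E
```

```text
0.022
t: 2.98
eef_pos: [0.4143, 0.1763, 0.1937]
tcp_rot: [-3.141, -0.002, 0.058]
contact_force: [0.3, -0.2, -0.3]
opening: -0.001
finger_force: 0.0
```

View pics/w2.png

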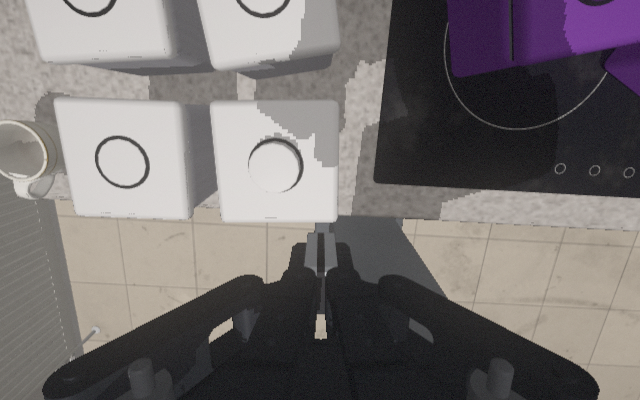

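```bash
python3 -m jog '[[[0,0,0.45],[0,0,0],0],[[0,0,0.45],[0,0,0],0],[[0,0,0],[0,0,0],0],[[0,0,0],[0,0,0],0],[[0,0,0],[0,0,0],0]]'
python3 - <<'E'
from h import *
f=grab_frame("wrist"); cv2.imwrite("pics/w3.png",cv2.resize(f["img"][100:300,170:420,::-1],None,fx=2.5,fy=2.5))
E
```

```text
t: 3.45
eef_pos: [0.4144, 0.1772, 0.1579]
tcp_rot: [-3.141, -0.003, 0.059]
contact_force: [-0.1, 0.2, 0.7]
opening: -0.001
finger_force: 0.0
```

View pics/w3.png

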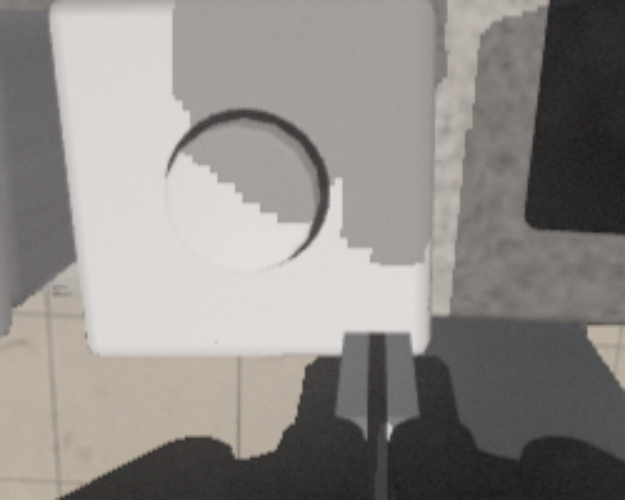

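```bash
python3 - <<'E'
from h import *
f=grab_frame("wrist"); s=sense(); T=np.linalg.inv(np.array(f["tool_from_camera"]))
from scipy.spatial.transform import Rotation as Ro
R=Ro.from_euler("xyz",s["tcp_rot"]).as_matrix()
def pr(p):
    c=T[:3,:3]@p+T[:3,3]; u=np.array([f["fx"]*c[0]/c[2]+f["cx"],f["fy"]*c[1]/c[2]+f["cy"]]); return ((u-[170,100])*2.5).round(0)
for x in (-.011,0,.011): print("tip",x,pr(np.array([x,0,.022])),"z.035",pr(np.array([x,0,.035])))
c=.443,.210
for z in (.128,.124):
  for dx,dy in ((-46,-46),(46,-46),(-46,46),(46,46)):
    a=.06; w=np.array([c[0]+(dx*np.cos(a)-dy*np.sin(a))/1e3,c[1]+(dx*np.sin(a)+dy*np.cos(a))/1e3,z]); print(z,dx,dy,pr(R.T@(w-s["eef_pos"])))
z=f["range_z"]; print("tip depth pix", z[232:240,313:330].round(3)[::2,::3])
P,_=cloud(f); Tt=np.array(f["tool_from_camera"]); Q=P@Tt[:3,:3].T+Tt[:3,3]
for v in (230,234,236,240,250,260): print(v,Q[v,311].round(4),Q[v,330].round(4))
E
```

```text
tip -0.011 [370. 366.] z.035 [370. 344.]
tip 0 [370. 324.] z.035 [370. 305.]
tip 0.011 [370. 281.] z.035 [370. 264.]
0.128 -46 -46 [429. 369.]
0.128 46 -46 [437.  -8.]
0.128 -46 46 [ 70. 369.]
0.128 46 46 [24. -8.]
0.124 -46 -46 [428. 362.]
0.124 46 -46 [435.  -7.]
0.124 -46 46 [ 76. 362.]
0.124 46 46 [32. -7.]
tip depth pix [[0.15  0.149 0.149 0.149 0.15  0.152]
 [0.147 0.146 0.147 0.146 0.147 0.148]
 [0.146 0.144 0.145 0.145 0.144 0.145]
 [0.143 0.143 0.142 0.142 0.143 0.142]]
230 [-0.0056 -0.0046  0.0349] [-0.0058  0.0077  0.0354]
234 [ 0.0114 -0.0032 -0.0105] [ 0.0116  0.0061 -0.011 ]
236 [ 0.0112 -0.0031 -0.0124] [ 0.0112  0.006  -0.0125]
240 [ 0.0113 -0.003  -0.0173] [ 0.0122  0.0058 -0.0192]
250 [ 0.012  -0.0026 -0.0289] [ 0.0116  0.0055 -0.0281]
260 [ 0.0111 -0.0024 -0.036 ] [ 0.0114  0.0053 -0.0367]
```

The tips are over the near-right corner margin, clear of the button. From here I'll feel for contact in small steps.

```bash
for i in 1; do python3 -m jog '[[[0,0,0.05],[0,0,0],0],[[0,0,0.05],[0,0,0],0],[[0,0,0],[0,0,0],0]]'; python3 -m jog '[[[0,0,0.05],[0,0,0],0],[[0,0,0],[0,0,0],0]]';python3 -m jog '[[[0,0,0.025],[0,0,0],0],[[0,0,0],[0,0,0],0]]'; python3 -m jog '[[[0,0,0.025],[0,0,0],0],[[0,0,0],[0,0,0],0]]'; done | egrep 'eef|contact'
```

```text
eef_pos: [0.4132, 0.1768, 0.1521]
contact_force: [-0.5, -0.6, -0.0]
eef_pos: [0.4131, 0.1767, 0.1499]
contact_force: [0.5, -0.3, 0.2]
eef_pos: [0.4132, 0.1768, 0.149]
contact_force: [-0.1, 0.9, 0.0]
eef_pos: [0.4132, 0.1768, 0.148]
contact_force: [-0.3, -0.3, 0.1]
```

```bash
for i in 1; do python3 -m jog '[[[0,0,0.025],[0,0,0],0],[[0,0,0],[0,0,0],0]]'; python3 -m jog '[[[0,0,0.025],[0,0,0],0],[[0,0,0],[0,0,0],0]]';python3 -m jog '[[[0,0,0.025],[0,0,0],0],[[0,0,0],[0,0,0],0]]'; done | egrep 'eef|contact'
python3 - <<'E'
from h import *
f=grab_frame("wrist"); a=f["img"][100:300,170:420,::-1]; b=grab_frame("scene")["img"][180:300,250:400,::-1]
cv2.imwrite("pics/w4.png",np.vstack([cv2.resize(a,(400,300)),cv2.resize(b,(400,300),interpolation=cv2.INTER_CUBIC)]))
E
```

```text
eef_pos: [0.4132, 0.1768, 0.147]
contact_force: [0.8, 0.3, 0.6]
eef_pos: [0.4132, 0.1768, 0.146]
contact_force: [0.3, -0.1, -0.0]
eef_pos: [0.4132, 0.1768, 0.145]
contact_force: [1.2, -0.2, 0.1]
```

View pics/w4.png

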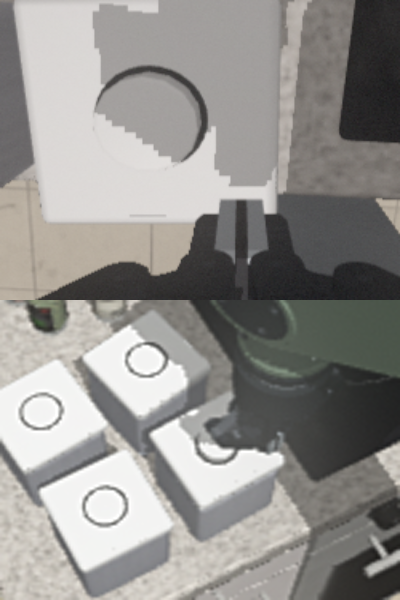

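No contact yet, and the picture shows the tips still above the lid. I'll keep feeling downward.

```bash
for i in 1; do python3 -m jog '[[[0,0,0.025],[0,0,0],0],[[0,0,0],[0,0,0],0]]'; python3 -m jog '[[[0,0,0.025],[0,0,0],0],[[0,0,0],[0,0,0],0]]';python3 -m jog '[[[0,0,0.025],[0,0,0],0],[[0,0,0],[0,0,0],0]]'; done | egrep 'eef|contact'
python3 - <<'E'
from h import *
from scipy.spatial.transform import Rotation as Ro
s=sense(); f=grab_frame("wrist"); P,_=cloud(f); T=np.array(f["tool_from_camera"]); Q=P@T[:3,:3].T+T[:3,3]
R=Ro.from_euler("xyz",s["tcp_rot"]).as_matrix(); W=Q@R.T+s["eef_pos"]
for v in range(216,246,2): print(v,Q[v,314].round(4),Q[v,328].round(4),f["img"][v,314])
print("lid",W[215,230],"btn",W[175,262],"nbr",W[170,120])
n=f["range_z"]; print(n.min())
E
```

```text
eef_pos: [0.4132, 0.1768, 0.1441]
contact_force: [-0.6, -0.4, 0.4]
eef_pos: [0.4132, 0.1768, 0.143]
contact_force: [-0.3, 0.1, 0.2]
eef_pos: [0.4132, 0.1768, 0.142]
contact_force: [-0.4, -0.3, -0.1]
216 [ 0.0099 -0.0023  0.0191] [0.0094 0.0059 0.0204] [160 156 155]
218 [ 0.0089 -0.0023  0.0183] [0.0092 0.0059 0.0176] [163 159 158]
220 [ 0.0079 -0.0023  0.0178] [0.0081 0.0059 0.0173] [162 160 158]
222 [ 0.0062 -0.0023  0.019 ] [0.006  0.0059 0.0193] [162 160 158]
224 [ 0.0058 -0.0023  0.0167] [0.0054 0.0059 0.0176] [162 160 157]
226 [ 0.0042 -0.0023  0.0175] [0.0041 0.0059 0.0179] [161 159 155]
228 [ 0.0028 -0.0023  0.0179] [0.0024 0.0059 0.0188] [161 159 156]
230 [ 0.0016 -0.0023  0.0178] [0.0013 0.0059 0.0185] [222 220 218]
232 [ 0.0111 -0.0018 -0.0075] [ 0.0115  0.0052 -0.0084] [197 194 194]
234 [ 0.0112 -0.0017 -0.01  ] [ 0.0115  0.0051 -0.0107] [116 114 116]
236 [ 0.0114 -0.0017 -0.013 ] [ 0.0111  0.0051 -0.0121] [112 111 113]
238 [ 0.0111 -0.0016 -0.0146] [ 0.0116  0.005  -0.0156] [110 109 111]
240 [ 0.0115 -0.0016 -0.0176] [ 0.0111  0.005  -0.0169] [112 113 113]
242 [ 0.0115 -0.0015 -0.0198] [ 0.0115  0.0049 -0.0199] [112 112 113]
244 [ 0.0111 -0.0015 -0.021 ] [ 0.011   0.0049 -0.021 ] [113 114 113]
lid [0.42159699 0.22790201 0.125425  ] btn [0.4488013  0.20760473 0.13668208] nbr [0.44230617 0.29344553 0.11671335]
0.0
```

The depth image puts the visible tip well above its nominal position, so I'll descend on force feedback.

```bash
for i in 1; do python3 -m jog '[[[0,0,0.05],[0,0,0],0],[[0,0,0],[0,0,0],0]]'; python3 -m jog '[[[0,0,0.05],[0,0,0],0],[[0,0,0],[0,0,0],0]]';python3 -m jog '[[[0,0,0.05],[0,0,0],0],[[0,0,0],[0,0,0],0]]'; python3 -m jog '[[[0,0,0.05],[0,0,0],0],[[0,0,0],[0,0,0],0]]'; done | egrep 'eef|contact'
python3 - <<'E'
from h import *
from scipy.spatial.transform import Rotation as Ro
s=sense(); f=grab_frame("wrist"); P,_=cloud(f); T=np.array(f["tool_from_camera"]); Q=P@T[:3,:3].T+T[:3,3]
R=Ro.from_euler("xyz",s["tcp_rot"]).as_matrix(); W=Q@R.T+s["eef_pos"]
for v in range(222,240,2): print(v,Q[v,314].round(4))
print("lid",W[215,230],"btn",W[175,262],"nbr",W[170,120])
b=grab_frame("side")["img"][170:310,230:400,::-1]
cv2.imwrite("pics/w5.png",np.hstack([cv2.resize(f["img"][100:300,170:420,::-1],(400,320)),cv2.resize(b,(390,320),interpolation=cv2.INTER_CUBIC)]))
E
```

```text
eef_pos: [0.4131, 0.1767, 0.1399]
contact_force: [-0.2, 0.2, -0.2]
eef_pos: [0.4131, 0.1767, 0.1378]
contact_force: [-1.3, 0.2, 0.3]
eef_pos: [0.4131, 0.1767, 0.1359]
contact_force: [-0.4, -0.2, 0.1]
eef_pos: [0.4131, 0.1768, 0.1339]
contact_force: [-0.0, 0.8, 0.0]
222 [ 0.0096 -0.0021  0.0101]
224 [ 0.0086 -0.0021  0.0096]
226 [ 0.0067 -0.0022  0.0115]
228 [ 0.0063 -0.0021  0.0096]
230 [ 0.0046 -0.0022  0.0106]
232 [ 0.011  -0.0018 -0.0071]
234 [ 0.0116 -0.0017 -0.011 ]
236 [ 0.0114 -0.0017 -0.013 ]
238 [ 0.0115 -0.0016 -0.0154]
lid [0.42385723 0.22602204 0.12348838] btn [0.45025872 0.20631768 0.13532361] nbr [0.44412974 0.28807021 0.1165877 ]
```

View pics/w5.png

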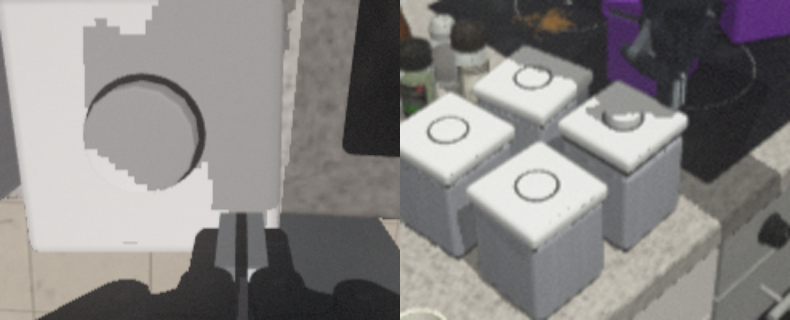

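```bash
python3 - <<'E'
from h import *
f=grab_frame("side"); P,W=cloud(f); d=f["img"]
for v in range(196,224,2): print(v,[(W[v,u]*1000).round(0).astype(int).tolist() for u in (348,351,354)], d[v,351])
E
```

```text
196 [[403, 192, 202], [396, 191, 205], [402, 173, 193]] [40 43 47]
198 [[403, 191, 197], [400, 185, 195], [402, 173, 187]] [48 47 53]
200 [[404, 190, 190], [400, 185, 189], [402, 172, 182]] [45 46 50]
202 [[403, 191, 186], [399, 185, 185], [402, 171, 176]] [60 58 64]
204 [[402, 191, 181], [400, 184, 179], [405, 168, 168]] [69 69 74]
206 [[407, 185, 170], [403, 180, 170], [408, 163, 158]] [115 121 122]
208 [[406, 185, 166], [403, 179, 164], [408, 163, 153]] [116 121 124]
210 [[406, 185, 160], [402, 180, 159], [527, 11, -1]] [116 122 124]
212 [[406, 184, 154], [403, 179, 153], [521, 18, -1]] [103 107 110]
214 [[406, 184, 149], [402, 179, 148], [514, 26, 0]] [104 108 111]
216 [[407, 183, 143], [402, 179, 143], [508, 32, 0]] [90 95 98]
218 [[407, 183, 137], [508, 45, 0], [502, 39, 1]] [119 122 117]
220 [[413, 174, 123], [408, 170, 123], [497, 45, 0]] [227 228 223]
222 [[408, 180, 123], [405, 174, 122], [401, 168, 120]] [228 228 225]
```

The side depth agrees: the tips are about 13 mm above the lid.

```bash
for i in 1; do python3 -m jog '[[[0,0,0.1],[0,0,0],0],[[0,0,0.1],[0,0,0],0],[[0,0,0],[0,0,0],0]]'; for k in a; do python3 -m jog '[[[0,0,0.025],[0,0,0],0],[[0,0,0],[0,0,0],0]]'; python3 -m jog '[[[0,0,0.025],[0,0,0],0],[[0,0,0],[0,0,0],0]]';python3 -m jog '[[[0,0,0.025],[0,0,0],0],[[0,0,0],[0,0,0],0]]';  done; done| egrep 'eef|contact'
```

```text
eef_pos: [0.4127, 0.1766, 0.1253]
contact_force: [-0.2, 0.3, -0.6]
eef_pos: [0.4132, 0.1768, 0.125]
contact_force: [0.2, -0.5, 0.5]
eef_pos: [0.4133, 0.1768, 0.1241]
contact_force: [0.2, -0.6, 0.4]
eef_pos: [0.4132, 0.1768, 0.1231]
contact_force: [0.4, 0.4, -0.4]
```

```bash
for i in 1; do python3 -m jog '[[[0,0,0.025],[0,0,0],0],[[0,0,0],[0,0,0],0]]'; python3 -m jog '[[[0,0,0.025],[0,0,0],0],[[0,0,0],[0,0,0],0]]';python3 -m jog '[[[0,0,0.025],[0,0,0],0],[[0,0,0],[0,0,0],0]]'; python3 -m jog '[[[0,0,0.025],[0,0,0],0],[[0,0,0],[0,0,0],0]]';  done| egrep 'eef|contact'
```

```text
eef_pos: [0.4132, 0.1768, 0.1221]
contact_force: [0.7, -0.3, 0.3]
eef_pos: [0.4132, 0.1768, 0.1211]
contact_force: [-0.2, -0.2, 0.3]
eef_pos: [0.4132, 0.1768, 0.12]
contact_force: [0.7, -0.1, 0.1]
eef_pos: [0.4133, 0.1768, 0.1194]
contact_force: [0.1, 0.3, 2.8]
```

```bash
for i in 1; do python3 -m jog '[[[0,0,0.025],[0,0,0],0],[[0,0,0],[0,0,0],0]]'; python3 -m jog '[[[0,0,0.025],[0,0,0],0],[[0,0,0],[0,0,0],0]]';python3 -m jog '[[[0,0,0.025],[0,0,0],0],[[0,0,0],[0,0,0],0]]'; python3 -m jog '[[[0,0,0.025],[0,0,0],0],[[0,0,0],[0,0,0],0]]';  done| egrep 'eef|contact'
```

```text
eef_pos: [0.4133, 0.1768, 0.1184]
contact_force: [-2.0, -0.6, 4.1]
eef_pos: [0.4133, 0.1768, 0.1174]
contact_force: [-1.5, 0.3, 4.6]
eef_pos: [0.4133, 0.1768, 0.1164]
contact_force: [-1.1, -0.4, 4.3]
eef_pos: [0.4133, 0.1768, 0.1154]
contact_force: [-0.8, -0.2, 4.3]
```

```bash
for i in 1; do python3 -m jog '[[[0,0,0.025],[0,0,0],0],[[0,0,0],[0,0,0],0]]'; python3 -m jog '[[[0,0,0.02],[0,0,0],0],[[0,0,0],[0,0,0],0]]';   done| egrep 'eef|contact'
python3 - <<'E'
from h import *
from scipy.spatial.transform import Rotation as Ro
s=sense(); f=grab_frame("wrist"); P,_=cloud(f); T=np.array(f["tool_from_camera"]); Q=P@T[:3,:3].T+T[:3,3]
R=Ro.from_euler("xyz",s["tcp_rot"]).as_matrix(); W=Q@R.T+s["eef_pos"]
for n,p in (("lidL",(240,235)),("lid2",(225,200)),("lidR",(335,180)),("btn",(255,185)),("nbr",(120,170))):
    u,v=p; print(n,np.median(W[v-3:v+4,u-3:u+4].reshape(-1,3),axis=0).round(4))
b=grab_frame("side")["img"][170:310,230:400,::-1]
cv2.imwrite("pics/w6.png",np.hstack([cv2.resize(f["img"][100:300,170:420,::-1],(400,320)),cv2.resize(b,(390,320),interpolation=cv2.INTER_CUBIC)]))
E
```

```text
eef_pos: [0.4133, 0.1768, 0.1143]
contact_force: [-1.3, -0.9, 3.4]
eef_pos: [0.4133, 0.1768, 0.1135]
contact_force: [-1.3, -1.0, 4.4]
lidL [0.4187 0.2171 0.1172]
lid2 [0.4411 0.2204 0.1293]
lidR [0.4507 0.1706 0.1174]
btn [0.449  0.2068 0.1293]
nbr [0.4477 0.2792 0.1099]
```

View pics/w6.png

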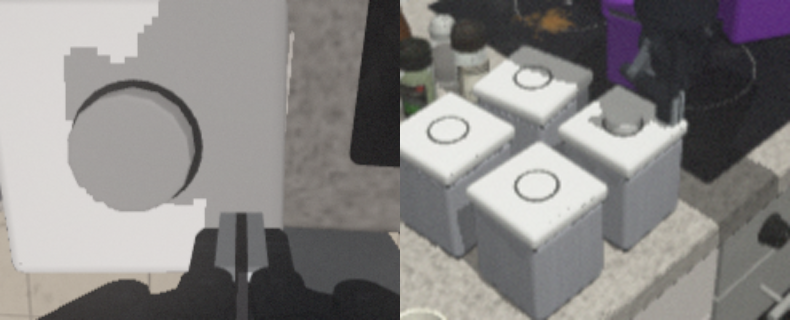

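The lid is going down level, and the button still stands 12 mm above it. I'll finish seating it in half-millimetre steps.

```bash
for i in 1; do python3 -m jog '[[[0,0,0.0125],[0,0,0],0],[[0,0,0],[0,0,0],0]]'; python3 -m jog '[[[0,0,0.0125],[0,0,0],0],[[0,0,0],[0,0,0],0]]';  python3 -m jog '[[[0,0,0.0125],[0,0,0],0],[[0,0,0],[0,0,0],0]]';  done| egrep 'eef|contact'
```

```text
eef_pos: [0.4133, 0.1768, 0.1131]
contact_force: [-1.8, -0.8, 5.6]
eef_pos: [0.4133, 0.1768, 0.113]
contact_force: [-3.3, -1.5, 8.9]
eef_pos: [0.4133, 0.1768, 0.1129]
contact_force: [-4.1, -0.7, 12.3]
```

```bash
for i in 1; do python3 -m jog '[[[0,0,-0.1],[0,0,0],0],[[0,0,-0.4],[0,0,0],0],[[0,0,-0.4],[0,0,0],0],[[0.395,-0.386,0],[0,0,0],0],[[0.395,-0.386,0],[0,0,0],0],[[0,0,0],[0,0,0],0],[[0,0,0],[0,0,0],0]]';  done| egrep 'eef|contact'
python3 - <<'E'
from h import *
f=grab_frame("side");P,W=cloud(f); z=f["range_z"]
m=np.zeros((400,640),bool); m[190:250,298:356]=1
def nb(c): 
    q=W[m&(z>0)&(np.linalg.norm(W[...,:2]-c,axis=2)<.06)&(W[...,2]>.1)&(W[...,2]<.126)]; return np.median(q[:,2]),len(q)
print(nb(np.array([.443,.2095])))
q=W[(z>0)&(np.linalg.norm(W[...,:2]-[.443,.2095],axis=2)<.025)&(W[...,2]>.1)]; print(np.histogram(q[:,2],bins=np.arange(.105,.18,.004)))
E
```

```text
eef_pos: [0.4433, 0.21, 0.1473]
contact_force: [-0.1, 0.8, -1.2]
(np.float64(0.1147709818388886), 1111)
(array([  0,   0,  98,  21,  27, 129,   4,   0,   0,   0,   0,   7,   9,
        17,  21,  12,  23,  16]), array([0.105, 0.109, 0.113, 0.117, 0.121, 0.125, 0.129, 0.133, 0.137,
       0.141, 0.145, 0.149, 0.153, 0.157, 0.161, 0.165, 0.169, 0.173,
       0.177]))
```

The lid reads 0.1148 against 0.115 for the sealed ones, so it's seated, and the button is still up. Now I'll press the button.

```bash
for i in 1; do python3 -m jog '[[[0,0,0.2],[0,0,0],0],[[0,0,0.2],[0,0,0],0],[[0,0,0],[0,0,0],0],[[0,0,0],[0,0,0],0]]'; python3 -m jog '[[[0,0,0.05],[0,0,0],0],[[0,0,0.025],[0,0,0],0],[[0,0,0],[0,0,0],0]]'; python3 -m jog '[[[0,0,0.025],[0,0,0],0],[[0,0,0.025],[0,0,0],0],[[0,0,0],[0,0,0],0]]'; python3 -m jog '[[[0,0,0.025],[0,0,0],0],[[0,0,0.025],[0,0,0],0],[[0,0,0],[0,0,0],0]]';  done| egrep 'eef|contact'
```

```text
eef_pos: [0.4421, 0.2089, 0.1309]
contact_force: [0.4, 0.2, 0.3]
eef_pos: [0.4429, 0.2094, 0.1288]
contact_force: [-0.4, 0.5, 0.5]
eef_pos: [0.4429, 0.2095, 0.1268]
contact_force: [0.2, 0.4, -0.0]
eef_pos: [0.443, 0.2095, 0.1248]
contact_force: [1.0, 0.5, 0.5]
```

```bash
for i in 1; do python3 -m jog '[[[0,0,0.025],[0,0,0],0],[[0,0,0.025],[0,0,0],0],[[0,0,0],[0,0,0],0]]'; python3 -m jog '[[[0,0,0.025],[0,0,0],0],[[0,0,0.025],[0,0,0],0],[[0,0,0],[0,0,0],0]]'; python3 -m jog '[[[0,0,0.025],[0,0,0],0],[[0,0,0.025],[0,0,0],0],[[0,0,0],[0,0,0],0]]'; python3 -m jog '[[[0,0,0.025],[0,0,0],0],[[0,0,0.025],[0,0,0],0],[[0,0,0],[0,0,0],0]]';  done| egrep 'eef|contact'
```

```text
eef_pos: [0.443, 0.2096, 0.1229]
contact_force: [-0.3, 0.0, 1.5]
eef_pos: [0.443, 0.2095, 0.1208]
contact_force: [-0.8, -1.1, 2.3]
eef_pos: [0.443, 0.2095, 0.1187]
contact_force: [0.2, 0.5, 1.6]
eef_pos: [0.443, 0.2095, 0.1167]
contact_force: [0.5, 0.8, 0.5]
```

```bash
for i in 1; do python3 -m jog '[[[0,0,0.025],[0,0,0],0],[[0,0,0],[0,0,0],0]]'; python3 -m jog '[[[0,0,0.025],[0,0,0],0],[[0,0,0],[0,0,0],0]]'; python3 -m jog '[[[0,0,0.0125],[0,0,0],0],[[0,0,0],[0,0,0],0]]'; python3 -m jog '[[[0,0,0.0125],[0,0,0],0],[[0,0,0],[0,0,0],0]]';  done| egrep 'eef|contact'
```

```text
eef_pos: [0.443, 0.2095, 0.1157]
contact_force: [0.2, 0.0, 2.2]
eef_pos: [0.443, 0.2095, 0.1147]
contact_force: [0.4, 1.2, 1.5]
eef_pos: [0.443, 0.2095, 0.1146]
contact_force: [-0.6, -0.4, 4.0]
eef_pos: [0.4431, 0.2096, 0.1146]
contact_force: [-1.4, 0.1, 7.4]
```

It hit the hard stop where expected (0.1146). Withdrawing and checking.

```bash
python3 -m jog '[[[0,0,-0.2],[0,0,0],0],[[0,0,-0.6],[0,0,0],0],[[0,0,-0.9],[0,0,0],0],[[0,0,-0.9],[0,0,0],0],[[0,0,-0.9],[0,0,0],0],[[-0.5,0.8,0],[0,0,0],0],[[-0.5,0.8,0],[0,0,0],0],[[-0.5,0.8,0],[0,0,0],0],[[0,0,0],[0,0,0],0],[[0,0,0],[0,0,0],0]]'
python3 - <<'E'
from h import *
f=grab_frame("side");P,W=cloud(f); z=f["range_z"]
q=W[(z>0)&(np.linalg.norm(W[...,:2]-[.443,.2095],axis=2)<.06)&(W[...,2]>.1)&(W[...,2]<.16)]; print(np.percentile(q[:,2],[5,50,95,99.5]))
b=np.linalg.norm(W[...,:2]-[.443,.2095],axis=2)<.013; print("btn",np.median(W[b&(W[...,2]>.1)][:,2]))
b=np.linalg.norm(W[...,:2]-[.437,.327],axis=2)<.013; print("nbr btn",np.median(W[b&(W[...,2]>.1)][:,2]))
cv2.imwrite("pics/w7.png",np.hstack([cv2.resize(f["img"][150:350,190:400,::-1],(395,376)),cv2.resize(grab_frame("scene")["img"][140:330,200:400,::-1],(395,376))]))
E
```

```text
t: 13.5
eef_pos: [0.388, 0.109, 0.2542]
tcp_rot: [-3.141, -0.001, 0.057]
contact_force: [-0.3, 1.1, 0.8]
opening: -0.001
finger_force: 0.0
[0.10635    0.11478209 0.11686968 0.11801838]
btn 0.11629536658493825
nbr btn 0.11658739169440625
```

View pics/w7.png

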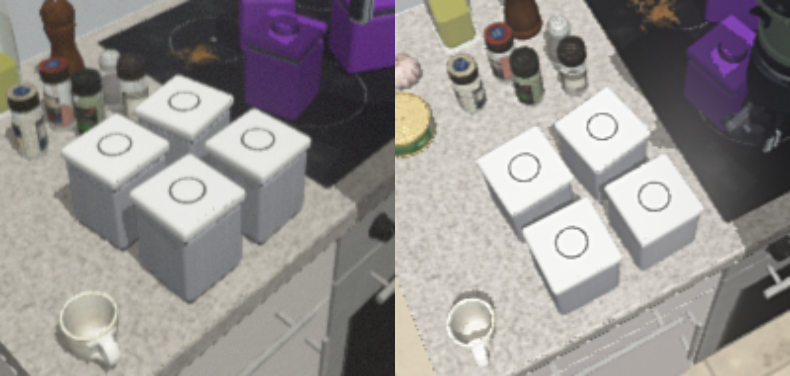

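All four canisters now look sealed: the buttons are flush at (258,139) and (655,197), and nothing else has moved.

```bash
python3 -c "
from rig import robot; print(robot.job_done())"
```

```text
the job is handed in; nothing more can be done
None
```

I seated the unsealed canister's lid on its rim, pushed the button fully in, withdrew without disturbing anything else in view, and handed the job in at about 13.5 s.

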